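# Sweep the glass offcuts into the cullet trough

### The job

Clear the glass-cutting board: push the steel cover of its cullet trough all the way open by its turned-up lip, sweep the three small glass offcuts along the cork into the trough, then push the cover fully shut again. Push and sweep with the fingertips and pick nothing up; the glass cutter on the cork and the jar and the bottle beside the board are to stay where they are.

Things in the scene. Friction and masses are not known exactly. Their poses are not given: they have to be found in the camera images.
- cutting_board: glass-cutting board, a wooden tray fixed to the table, 345 mm long (y), 184 wide (x). Origin under its centre on the table top, y towards the trough end. Along y: end rail -172 to -162 mm, cork deck -162 to +20 (60 high), trough +20 to +95, plywood ledge +95 to +172 (51 high), its end open. Rails 12 mm thick run along both sides, inner faces at x = -80 and +80, 68 mm high.
- deck (a point): middle of the cork deck, on its surface, 60 mm above the table; axes as the board's
- trough (a point): middle of the trough's floor, 6 mm above the table; the trough is 75 mm along y and 160 mm along x, 54 mm below the cork
- trough_cover (a joint): sliding steel cover of the trough: 0 = shut (its edge meets the deck), 0.072 m = fully open, pushed along the board's +y over the ledge. Slides level with about 1.5 N of friction and stays where it is left. Its plate lies 55 mm above the table, 5 mm below the cork.
- cover_lip (a point): middle of the top of the cover's turned-up lip, 77 mm above the table; the lip is an upright sheet 140 mm long across the board (x), 3 to 6 mm thick, and stands 22 mm above the cover plate at its outer end. It moves with the cover. Axes as the board's.
- offcut_triangle: offcut of plain green plate glass, triangle about 33 x 42 mm, 6 mm thick, lying on the cork beside the other two, in any order; origin at its centre (3 mm above the cork), y roughly along its longest direction; no corner of any offcut is over 27 mm from its origin. About 14 g.
- offcut_strip: offcut of the same glass, strip about 19 x 42 mm, 6 mm thick, origin at its centre, y along its length. About 14 g.
- offcut_square: offcut of the same glass, roughly square with one cut corner, about 33 x 34 mm, 6 mm thick, origin at its centre. About 14 g.
- cutter_mid (a point): middle of the glass cutter, a wooden-handled hand tool 129 x 12 x 12 mm that lies loose on the cork across the board, close to the end rail (far from the trough); its length is this point's y axis. Stays there.
- jar_mid (a point): middle of a small pigment jar with white lid, 50 mm in diameter, 80 mm high, standing loose on the table beside the board (its -x side); this point is 40 mm above the table
- bottle_mid (a point): middle of a round glass bottle with ground stopper, 47 mm in diameter, 81 mm high, standing loose on the table beside the board (its +x side); this point is 40 mm above the table

How it is judged:
On the way, in this order (a step that is already met when the one before it is completed fails the run):
1. the cover is pushed all the way open (value of joint trough_cover above 0.06 m), for 0.2 s.
2. all three offcuts lie in the open trough (value of joint trough_cover above 0.03 m and height (world z) of each of offcut_triangle, offcut_strip, offcut_square below 0.045 m and y of offcut_triangle in the frame of cutting_board between 0.02 and 0.095 m and x of offcut_triangle in the frame of cutting_board between -0.08 and 0.08 m and y of offcut_strip in the frame of cutting_board between 0.02 and 0.095 m and x of offcut_strip in the frame of cutting_board between -0.08 and 0.08 m and y of offcut_square in the frame of cutting_board between 0.02 and 0.095 m and x of offcut_square in the frame of cutting_board between -0.08 and 0.08 m), for 0.2 s.
At the end, for the whole second after the job is handed in: All three offcuts lie at rest in the trough below the cover, the cover is shut to within 4 mm, and the glass cutter, the jar and the bottle are within 20 mm of where they were (value of joint trough_cover below 0.004 m and height (world z) of each of offcut_triangle, offcut_strip, offcut_square below 0.045 m and y of offcut_triangle in the frame of cutting_board between 0.02 and 0.095 m and x of offcut_triangle in the frame of cutting_board between -0.08 and 0.08 m and y of offcut_strip in the frame of cutting_board between 0.02 and 0.095 m and x of offcut_strip in the frame of cutting_board between -0.08 and 0.08 m and y of offcut_square in the frame of cutting_board between 0.02 and 0.095 m and x of offcut_square in the frame of cutting_board between -0.08 and 0.08 m and linear speed of each of offcut_triangle, offcut_strip, offcut_square below 0.02 m/s and distance of each of cutter_mid, jar_mid, bottle_mid from where it was at the start of the episode below 0.02 m); the robot touches nothing.
It fails at once if an offcut is picked up (more than 15 mm) (height (world z) of any of offcut_triangle, offcut_strip, offcut_square above 0.078 m).
It fails at once if the glass cutter, the jar or the bottle is moved by more than 20 mm or picked up (distance of any of cutter_mid, jar_mid, bottle_mid from where it was at the start of the episode above 0.02 m).
It also fails if it takes over 61 s, if anything falls off the work surface, if the arm or the gripper's body presses on something with over 40 N, if the wrist force passes 120 N, or if a joint passes its speed limit or range.

### The arm

A 7-joint arm with a two-finger parallel gripper is mounted at the origin on a cart in front of the work surface, level with it; the furniture and walls round the work are solid. World frame = base frame: x ahead of the robot, y to its left, z up, the work surface at z = 0. Lengths are in m, angles in rad, forces in N, time in s.
With the tool pointing down it reaches from about 0.425 to 0.975 m from the base axis. Payload 16.7 kg.
Tool frame: the origin (TCP) lies midway between the tips of the shut fingers; the grasp point (between the pads) lies 19 mm behind it (arm.grip_point_offset is the y of the grasp point in the tool frame, in m); y points along the fingers, z is the direction in which the jaws open and shut, and the axes are right-handed (so a half turn about y gives the same grasp; the last joint's range is limited). The gripper opens to 85 mm and grips with 20 to 120 N. Pads are 22 mm wide; open, the fingers measure 114 mm over their backs; the gripper's body (76 mm by 85 mm) begins 54 mm behind the grasp point. The pads swing forward as they close: fully open they stand 13 mm farther back than shut.
Start: joints at [1.014, 0.426, 0.074, 1.606, -0.034, 1.111, -0.067], TCP at [0.267, -0.62, 0.231] pointing down, gripper open.
Joint ranges: [-2.85, 2.85], [-0.5, 2.14], [-1.23, 1.37], [0.21, 2.46], [-1.02, 4.16], [0.16, 2.05], [-2.73, 2.73]. Speed limits (rad/s): [1.89, 1.89, 2.39, 2.39, 3.01, 3.01, 3.01].

### API

Orientations are given as a unit quaternion [w, x, y, z].
In Python, from plant import arm gives the robot as it stands. The module is installed in compiled form; this text tells all that it offers.
- The arm moves only by the tool send_rows, never from a script. Its argument "increments" is one flat list of numbers, 7 for each row, row after row: the finger opening in mm, from 0 to 85.4, then the shift along the world's x, y, z in mm, then the turn, a rotation vector about the world's x, y, z in degrees. In form: [hand, dx, dy, dz, wx, wy, wz, hand, dx, dy, dz, wx, wy, wz, ...]. A call has 1 to 20 rows; each row is the pose to reach, as a shift and turn from the pose measured when the call began; what a row does not reach only later rows make up. A row lasts 1/10 s, in which the tool goes at most 50 mm and 8.59 degrees, less where a joint would pass 70% of its speed; a pose out of reach is approached as far as the arm can. A call with a gripper value outside its range is refused whole. The fingers move at their own pace and stop on an object; "grip_force" is the grip in N (left out, the last holds). Time passes only in rows, so rows that repeat a pose let the fingers close. It gives the time, the measured TCP pose, the force and the opening at its end, in the units of the state.
- arm.sense(): the state, without advancing time (a new reading comes with each control period).
- arm.capture(name): name is "scene" or "side" or "wrist"; returns a dict with "pixels" (400x640x3 uint8, red, green, blue), "K" (3x3 intrinsics, pixels), "origin" and "orientation" of the camera in the world; the wrist camera has in their place "hand_eye" (4x4, takes a point from camera to tool coordinates, whose origin is the TCP and whose axes are the tool frame's). Camera axes: x right, y down, z forward; pixel columns grow to the right and rows downward; lengths in m; the calibration is good to about 2 mm. A picture is of the moment at which its call begins: read the wrist's pose just before it. There is no depth.
- arm.hand_in(): hands the job in, once; it reports no verdict.
Trained networks look in a picture, given as the dict that the camera call returned (one of the last four; its "shot" number tells which), for a name from the list of things; names that differ only in an ending like _2 or _b are one class to them, and where a whole thing is asked for, a point or a joint stands for the part that bears it (a point fixed in the world has none). Each returns a list of dicts, best first, with "score" (0 to 1); they miss things now and then, are a little off and sometimes report something else, mostly with a low value. They report only what shows in the picture. A call takes as long as a camera call.
- arm.masks_of(picture, name): "pixels" (400x640 bool, what is visible of it) and "bbox" ([left, top, width, height] in pixels, round what is visible of it).
- arm.pinpoint(picture, name): "location" ([row, column] in pixels: a listed point, or the origin of a listed thing).
The state is a dict: "time": time; "qpos": joint angles; "joint_vel": joint speeds; "joint_torque": joint torques, N m; "eef_pos": TCP position; "eef_rot": TCP orientation; "contact_force": force on the tool from outside, world axes, zero at the start; "moment": the same for the moment, N m; "opening": opening from 0.0 (shut) to 1.0 (fully open).
Only numpy, scipy, OpenCV 4.12 (cv2) and the standard library are available. Lean on these libraries where they do the work, as an engineer would, in place of code of your own. Each camera call takes 0.05 s, during which the arm holds its last target. There are 200 camera calls.

## Working session

There is one attempt and no reset: what is moved stays moved. The work goes in short steps, Python scripts to look and compute and a tool call to move; the robot and the scene stay as the last step left them, time stands still between calls to the robot, and variables do not carry over. Pictures are saved under pics/ and viewed, about 8 in all and at most 12, crops included, and the job is handed in when it is done.

Besides the shell and the picture viewer there is one more tool, called by a JSON object that holds its "name" and its "arguments", one argument or row to a line. send_rows: Moves the arm, as the interface text tells. Its arguments: {"type":"object","properties":{"increments":{"type":"array"},"grip_force":{"type":"number"}},"required":["increments"]}

```bash
mkdir -p pics
cat > h.py <<'E'
import numpy as np, cv2
from scipy.spatial.transform import Rotation as R
from plant import arm
def rot(q): return R.from_quat(np.r_[q[1:],q[0]]).as_matrix()
def ray(p,rc,s=None):
    d=np.linalg.inv(p["K"])@[rc[1],rc[0],1]
    if "hand_eye" in p:
        T=np.eye(4);T[:3,:3]=rot(s["eef_rot"]);T[:3,3]=s["eef_pos"];T=T@p["hand_eye"]
        return T[:3,3],T[:3,:3]@d
    return np.array(p["origin"]),rot(p["orientation"])@d
def atz(p,rc,z,s=None):
    o,d=ray(p,rc,s);return o+d*(z-o[2])/d[2]
Z=dict(cutting_board=0,deck=.06,trough=.006,cover_lip=.077,offcut_triangle=.063,offcut_strip=.063,offcut_square=.063,cutter_mid=.066,jar_mid=.04,bottle_mid=.04)
def save(p,n): cv2.imwrite("pics/"+n+".png",cv2.cvtColor(p["pixels"],cv2.COLOR_RGB2BGR))
E
python3 - <<'E'
from h import *
s=arm.sense();print(s["time"],s["eef_pos"],s["eef_rot"],s["opening"])
im=[]
for c in ["scene","side"]:
    p=arm.capture(c);save(p,c+"0");print(c,p["origin"])
    for n,z in Z.items():
        for r in arm.pinpoint(p,n)[:2]: print(n,np.round(r["location"],1),round(r["score"],2),np.round(atz(p,r["location"],z),4))
E
```

```text
0.0 [ 0.26688035 -0.61953754  0.23059689] [ 0.14269196 -0.14294519  0.69298699 -0.69207999] 0.9975038717797851
scene [ 0.1955222  -0.41484649  0.70816363]
cutting_board [225.5 321.5] 0.77 [0.5761 0.016  0.    ]
cutting_board [235.3 341.1] 0.25 [ 0.5856 -0.0235 -0.    ]
deck [236.7 343.5] 0.74 [ 0.5533 -0.0612  0.06  ]
deck [160.6 299.1] 0.63 [0.6176 0.1177 0.06  ]
cover_lip [161.1 301.9] 0.95 [0.6092 0.0994 0.077 ]
offcut_triangle [230.5 302.9] 0.75 [ 0.514  -0.0092  0.063 ]
offcut_square [213.  357.3] 0.54 [ 0.6021 -0.0438  0.063 ]
offcut_square [221.4 238.7] 0.47 [0.4518 0.0773 0.063 ]
cutter_mid [266.1 352.6] 0.93 [ 0.5208 -0.1133  0.066 ]
jar_mid [223.6 238.1] 0.79 [0.4573 0.0917 0.04  ]
bottle_mid [199.3 402.3] 0.89 [ 0.6945 -0.0629  0.04  ]
side [ 0.57860687 -0.73246976  0.44231687]
cutting_board [219.6 323.4] 0.73 [0.5831 0.0212 0.    ]
cutting_board [226.8 286.9] 0.17 [ 0.5097 -0.0122  0.    ]
deck [212.9 307.2] 0.79 [ 0.5522 -0.0584  0.06  ]
cover_lip [169.9 336.4] 0.88 [0.6083 0.106  0.077 ]
offcut_triangle [195.2 288.7] 0.54 [0.5124 0.0051 0.063 ]
offcut_strip [209.4 307.8] 0.43 [ 0.5529 -0.0504  0.063 ]
offcut_square [207.2 332. ] 0.43 [ 0.5982 -0.0388  0.063 ]
cutter_mid [231.5 290. ] 0.68 [ 0.5266 -0.1345  0.066 ]
cutter_mid [196.2 289.1] 0.29 [ 0.5141 -0.0049  0.066 ]
jar_mid [184.3 269.5] 0.89 [0.4615 0.0997 0.04  ]
bottle_mid [221.6 381.7] 0.94 [ 0.6934 -0.0473  0.04  ]
```

View pics/scene0.png

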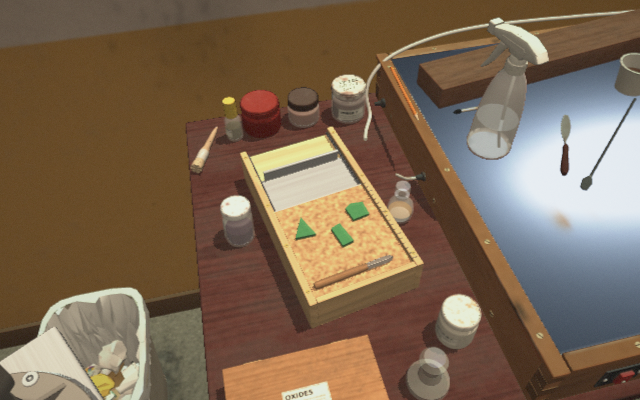

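View pics/side0.png

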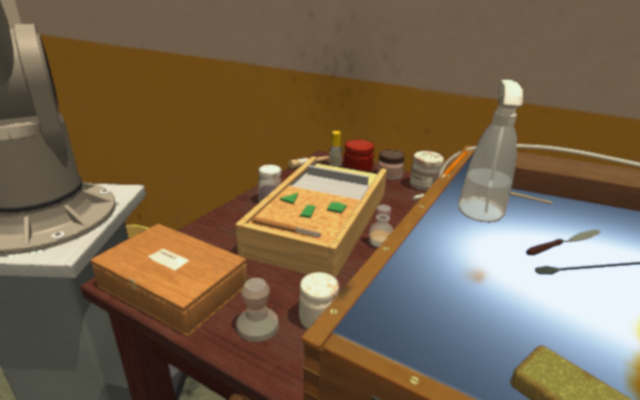

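The pictures show the board yawed by about -19°. The cover is shut at about (300,160) in scene, with the three green offcuts in the middle of the cork and the cutter at (355,270). The bottle is at (402,205) and the jar at (238,222). Next is a closer view from the wrist.

Run:
```python
from h import *
s=arm.sense();M=rot(s["eef_rot"]);print(M.round(3));p=arm.capture("wrist");print(np.round(p["hand_eye"],3),p["K"].round(0))
z=M[:,2];print("jaw yaw deg",np.degrees(np.arctan2(z[1],z[0])))
a=[np.array(x) for x in [[.5533,-.0612],[.5522,-.0584]]];b=[np.array(x) for x in [[.6092,.0994],[.6083,.106]]]
for i in (0,1): d=b[i]-a[i];print(np.linalg.norm(d),np.degrees(np.arctan2(-d[0],d[1])))
```

```text
[[-0.918  0.     0.396]
 [-0.396  0.    -0.918]
 [-0.    -1.    -0.   ]]
[[ 0.001  0.955  0.297 -0.077]
 [ 0.    -0.297  0.955 -0.142]
 [ 1.    -0.001 -0.     0.   ]
 [ 0.     0.     0.     1.   ]] [[343.   0. 322.]
 [  0. 343. 201.]
 [  0.   0.   1.]]
jaw yaw deg -66.6961151476473
0.170050492501492 -19.19146062198309
0.17370828995761828 -18.841738893025806
```

{"name": "send_rows", "arguments": {
  "increments": [15,320,665,60,0,0,47.7,15,320,665,60,0,0,47.7,15,320,665,60,0,0,47.7,15,320,665,60,0,0,47.7,15,320,665,60,0,0,47.7,15,320,665,60,0,0,47.7,15,320,665,60,0,0,47.7,15,320,665,60,0,0,47.7,15,320,665,60,0,0,47.7,15,320,665,60,0,0,47.7,15,320,665,60,0,0,47.7,15,320,665,60,0,0,47.7,15,320,665,60,0,0,47.7,15,320,665,60,0,0,47.7,15,320,665,60,0,0,47.7,15,320,665,60,0,0,47.7,15,320,665,60,0,0,47.7,15,320,665,60,0,0,47.7]
}}

```text
time: 2.95
eef_pos: [0.5868, 0.044, 0.2911]
eef_rot: [-0.41, 0.411, -0.576, 0.576]
contact_force: [0.6, 0.3, 0.1]
opening: 0.181
```

Run:
```python
from h import *
s=arm.sense();p=arm.capture("wrist");save(p,"w1");print(s["time"],s["eef_pos"],s["opening"],s["qpos"].round(2) if hasattr(s["qpos"],"round") else s["qpos"])
for n,z in Z.items():
    for r in arm.pinpoint(p,n)[:2]: print(n,np.round(r["location"],1),round(r["score"],2),np.round(atz(p,r["location"],z,s),4))
```

```text
2.95 [0.58680677 0.04402619 0.29113047] 0.1807517143793429 [ 0.22  0.27 -0.49  1.71  0.14  1.19 -0.64]
cutting_board [182.2 319.5] 0.67 [0.5735 0.014  0.    ]
deck [252.7 318.8] 0.89 [ 0.5496 -0.0534  0.06  ]
trough [153.7 201.4] 0.47 [0.4468 0.0983 0.006 ]
cover_lip [107.8 326.6] 0.88 [0.6125 0.1022 0.077 ]
offcut_triangle [227.6 278.8] 0.91 [ 0.5169 -0.0068  0.063 ]
offcut_strip [253.1 323.2] 0.83 [ 0.5549 -0.0542  0.063 ]
offcut_square [226.1 361. ] 0.87 [ 0.6073 -0.0361  0.063 ]
cutter_mid [309.3 312.6] 0.7 [ 0.5178 -0.121   0.066 ]
jar_mid [155.1 203.8] 0.66 [0.4619 0.0974 0.04  ]
bottle_mid [217.2 431.5] 0.84 [ 0.6914 -0.0626  0.04  ]
bottle_mid [154.3 198.9] 0.22 [0.457 0.1   0.04 ]
```

View pics/w1.png

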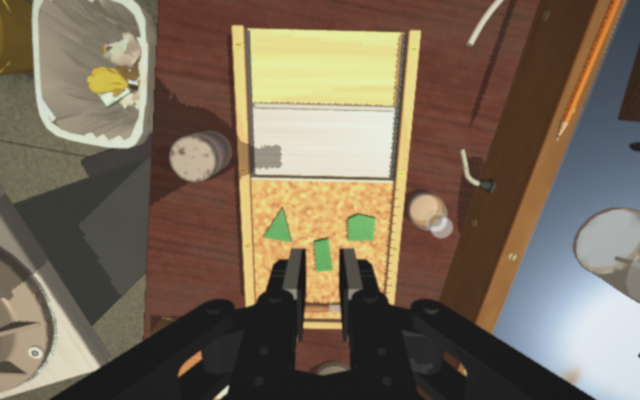

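The wrist view is aligned with the board. The cork edge is at row 180 (columns 250–394) and the lip at row 107. The offcuts are at (278,228), (323,253) and (361,226). I'll fit the board frame next.

Run:
```python
from h import *
s=arm.sense();p=arm.capture("wrist")
pts={"TL":(26,233,.068),"TR":(31,420,.068),"BR":(327,395,.068),"corkL":(178.5,250,.06),"corkR":(181,394,.06),"lipL":(104,253,.077),"lipR":(107.5,393,.077)}
W={k:atz(p,v[:2],v[2],s)[:2] for k,v in pts.items()}
for k,v in W.items(): print(k,v.round(4))
B={"TL":(-.092,.1725),"TR":(.092,.1725),"corkL":(-.08,.02),"corkR":(.08,.02),"BR":(.092,-.1725)}
A=np.array([B[k] for k in B]);C=np.array([W[k] for k in B])
a0=A-A.mean(0);c0=C-C.mean(0);th=np.arctan2((a0[:,0]*c0[:,1]-a0[:,1]*c0[:,0]).sum(),(a0*c0).sum())
Rm=np.array([[np.cos(th),-np.sin(th)],[np.sin(th),np.cos(th)]]);t=C.mean(0)-Rm@A.mean(0)
print("yaw",np.degrees(th),"t",t,"resid mm",((A@Rm.T+t-C)*1000).round(1).tolist())
for n in Z:
    for r in arm.pinpoint(p,n)[:1]: print(n,((atz(p,r["location"],Z[n],s)[:2]-t)@Rm*1000).round(1))
for k in("lipL","lipR"):print(k,((W[k]-t)@Rm*1000).round(1))
for n in("offcut_triangle","offcut_strip","offcut_square"):
    m=arm.masks_of(p,n)[0]["pixels"].astype(np.uint8);c=max(cv2.findContours(m,0,1)[0],key=len)[:,0]
    q=np.array([(atz(p,(y,x),.066,s)[:2]-t)@Rm for x,y in c])*1000;print(n,q.min(0).round(),q.max(0).round(),q.mean(0).round())
M=rot(s["eef_rot"]);print("jaw yaw",np.degrees(np.arctan2(M[1,2],M[0,2])))
```

```text
TL [0.5522 0.2043]
TR [0.7211 0.1414]
BR [ 0.6081 -0.177 ]
corkL [0.5074 0.0585]
corkR [0.6585 0.0033]
lipL [0.5445 0.1309]
lipR [0.6757 0.0819]
yaw -19.80552195695179 t [0.57773969 0.0123641 ] resid mm [[-2.6, 1.5], [1.7, 2.1], [1.9, -0.3], [1.3, 0.8], [-2.3, -4.1]]
cutting_board [-4.4 -0.3]
deck [ -1.3 -70.8]
trough [-2.8 -3.6]
cover_lip [-0.4 96.9]
offcut_triangle [-50.8 -39.8]
offcut_strip [  1.2 -70.8]
offcut_square [ 43.  -36.2]
cutter_mid [ -11.3 -143.6]
jar_mid [-137.8   45.1]
bottle_mid [135.3 -31.4]
lipL [-71.5 100.2]
lipR [68.6 98.7]
offcut_triangle [-67. -54.] [-37. -13.] [-49. -37.]
offcut_strip [-10. -93.] [ 12. -49.] [  1. -71.]
offcut_square [ 29. -52.] [ 60. -17.] [ 44. -36.]
jaw yaw -19.001735202803154
```

{"name": "send_rows", "arguments": {
  "increments": [15,13,30,-100,0,0,-0.8,15,13,30,-100,0,0,-0.8,15,13,30,-180,0,0,-0.8,15,13,30,-180,0,0,-0.8,15,13,30,-205,0,0,-0.8,15,13,30,-227,0,0,-0.8,15,13,30,-227,0,0,-0.8,15,13,30,-227,0,0,-0.8]
}}

```text
time: 5.0
eef_pos: [0.6002, 0.0753, 0.0647]
eef_rot: [0.407, -0.407, 0.579, -0.578]
contact_force: [-0.1, 0.1, 1.5]
opening: 0.175
```

{"name": "send_rows", "arguments": {
  "increments": [15,4,11,0,0,0,0,15,8,22,0,0,0,0,15,12,33,0,0,0,0,15,16,44,0,0,0,0,15,20,55,0,0,0,0,15,23,65,0,0,0,0,15,27,75,0,0,0,0,15,30,84,0,0,0,0,15,30,84,0,0,0,0,15,30,84,0,0,0,0]
}}

```text
time: 6.0
eef_pos: [0.6293, 0.1568, 0.064]
eef_rot: [-0.404, 0.408, -0.578, 0.579]
contact_force: [-6.3, -14.6, 3.9]
opening: 0.179
```

Run:
```python
from h import *
s=arm.sense();p=arm.capture("scene");print(s["time"],s["eef_pos"],s["contact_force"])
cv2.imwrite("pics/s2.png",cv2.resize(p["pixels"][100:320,180:480,::-1],None,fx=2.5,fy=2.5))
for r in arm.pinpoint(p,"cover_lip")[:2]: print(r["location"],r["score"],atz(p,r["location"],.077))
t=np.array([.5777,.0124]);c,sn=.941,.339
print([(np.array(q)-t)@np.array([[c,sn],[-sn,c]]) for q in (s["eef_pos"][:2],)])
```

```text
6.0 [0.62930733 0.15683334 0.0639836 ] [ -6.25344979 -14.56187672   3.855807  ]
[138.3, 284.8] 0.7 [0.62680296 0.16638819 0.077     ]
[232.5, 303.3] 0.66 [ 0.50493719 -0.02137221  0.077     ]
[array([-0.00040041,  0.15340666])]
```

View pics/s2.png

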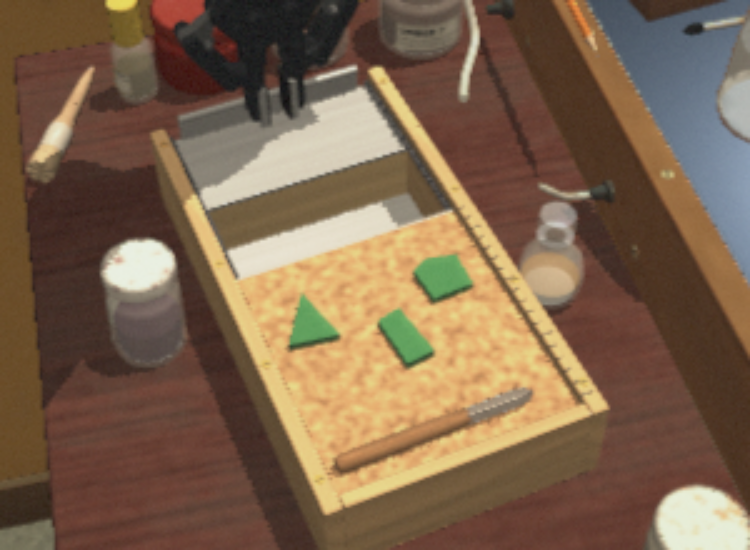

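The scene picture shows the cover fully open, with its trailing edge at the ledge and the lip touching the fingers. The three offcuts haven't moved. I'll sweep the strip first, coming down between it and the cutter.

{"name": "send_rows", "arguments": {
  "increments": [10,-2,-6,0,0,0,0,10,-4,-10,40,0,0,0,10,-88,-247,40,0,0,0,10,-88,-247,40,0,0,0,10,-88,-247,40,0,0,0,10,-88,-247,40,0,0,0,10,-88,-247,40,0,0,0,10,-88,-247,40,0,0,0,10,-88,-247,40,0,0,0,10,-88,-247,40,0,0,0]
}}

```text
time: 7.1
eef_pos: [0.5419, -0.0889, 0.1041]
eef_rot: [-0.405, 0.408, -0.578, 0.579]
contact_force: [-0.7, 0.3, 0.7]
opening: 0.119
```

```bash
cat >> h.py <<'E'
t=np.array([.5777,.0124]);Bm=np.array([[.941,.339],[-.339,.941]])  # rows ex? w=t+Bm@b
def tob(w): return ((np.array(w[:2])-t)@Bm*1000).round(1)
def pieces(names=("offcut_triangle","offcut_strip","offcut_square","cutter_mid"),z=None,tag=None):
    s=arm.sense();print("t",s["time"],"tcp",tob(s["eef_pos"]),s["eef_pos"].round(4) if hasattr(s["eef_pos"],"round") else s["eef_pos"])
    for c in("wrist","scene"):
        p=arm.capture(c)
        if tag: save(p,tag+c)
        for n in names:
            for r in arm.pinpoint(p,n)[:1]: print(c,n,np.round(r["location"]),round(r["score"],2),tob(atz(p,r["location"],z or Z[n],s)))
            for r in arm.masks_of(p,n)[:1]:
                k=max(cv2.findContours(r["pixels"].astype(np.uint8),0,1)[0],key=len)[:,0]
                q=np.array([tob(atz(p,(y,x),z or Z[n],s)) for x,y in k]);print("   mask",round(r["score"],2),q.min(0).round(),q.max(0).round())
E
python3 -c "
from h import *
pieces(tag='v3')"
```

```text
t 7.1 tcp [   0.7 -107.5] [ 0.5419 -0.0889  0.1041]
   mask 0.72 [-69. -56.] [-36. -14.]
wrist offcut_strip [176. 321.] 0.73 [  0.9 -73.5]
   mask 0.92 [-10. -94.] [ 13. -51.]
wrist offcut_square [108. 405.] 0.89 [ 44.  -38.2]
   mask 0.61 [ 28. -53.] [ 61. -21.]
wrist cutter_mid [291. 303.] 0.94 [ -10.4 -143.4]
   mask 0.96 [ -78. -150.] [ -28. -136.]
scene offcut_triangle [229. 305.] 0.76 [-48.8 -39.6]
   mask 0.76 [-68. -60.] [-36. -17.]
scene offcut_strip [236. 343.] 0.54 [  0.3 -78.1]
   mask 0.4 [-67. -59.] [-38. -18.]
scene cutter_mid [267. 355.] 0.59 [  -8.4 -139.9]
   mask 0.82 [ -76. -153.] [  50. -140.]
```

View pics/v3wrist.png

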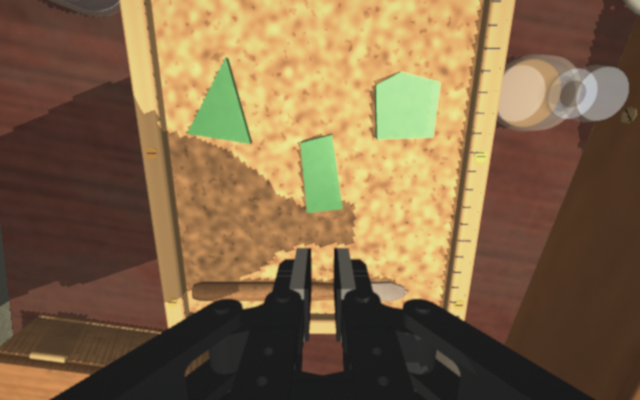

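The wrist view shows the triangle, strip (bottom end at row 212) and square ahead of the fingers, with the cutter behind them. The columns line up, so I'll go down and sweep the strip.

{"name": "send_rows", "arguments": {
  "increments": [10,1,-3,-25,0,0,0,10,1,-3,-41,0,0,0,10,1,-3,-42,0,0,0,10,5,8,-42,0,0,0,10,9,20,-42,0,0,0,10,13,31,-42,0,0,0,10,17,42,-42,0,0,0,10,21,54,-42,0,0,0,10,25,65,-42,0,0,0,10,29,76,-42,0,0,0,10,33,88,-42,0,0,0,10,37,99,-42,0,0,0,10,41,110,-42,0,0,0,10,44,118,-42,0,0,0,10,46,124,-42,0,0,0,10,46,124,-42,0,0,0]
}}

```text
time: 9.6
eef_pos: [0.5875, 0.0347, 0.062]
eef_rot: [-0.405, 0.408, -0.578, 0.579]
contact_force: [-0.1, -0.5, -0.4]
opening: 0.119
```

```bash
python3 -c "
from h import *
pieces(tag='v4',names=('offcut_triangle','offcut_strip','offcut_square'))"
```

```text
t 9.6 tcp [ 1.7 24.3] [0.5875 0.0347 0.062 ]
   mask 0.18 [-31.  60.] [ 1. 84.]
wrist offcut_strip [169. 278.] 0.76 [-15.7  71.3]
   mask 0.94 [-32.  59.] [ 0. 84.]
scene offcut_triangle [234. 303.] 0.75 [-54.3 -47.8]
   mask 0.59 [-68. -60.] [-37. -20.]
scene offcut_strip [208. 300.] 0.42 [-39.7   5.2]
scene offcut_square [214. 357.] 0.85 [ 40.  -46.3]
   mask 0.55 [ 28. -56.] [ 60. -22.]
```

View pics/v4wrist.png

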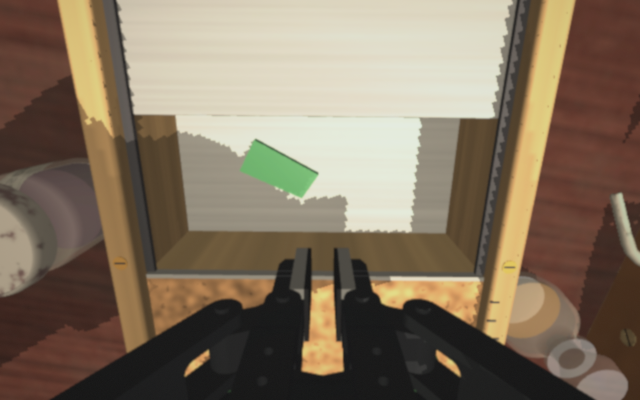

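The strip lies flat in the trough at (280,168). The triangle is next.

{"name": "send_rows", "arguments": {
  "increments": [10,0,0,32,0,0,0,10,-42,-38,32,0,0,0,10,-84,-77,32,0,0,0,10,-84,-77,32,0,0,0,10,-84,-77,32,0,0,0,10,-84,-77,10,0,0,0,10,-84,-77,0,0,0,0,10,-84,-77,0,0,0,0,10,-80,-66,0,0,0,0,10,-76,-54,0,0,0,0,10,-72,-43,0,0,0,0,10,-68,-32,0,0,0,0,10,-64,-20,0,0,0,0,10,-60,-9,0,0,0,0,10,-56,2,0,0,0,0,10,-53,10,0,0,0,0,10,-50,17,0,0,0,0,10,-50,17,0,0,0,0]
}}

```text
time: 12.1
eef_pos: [0.5377, 0.0518, 0.062]
eef_rot: [-0.405, 0.408, -0.578, 0.579]
contact_force: [-0.4, 0.5, -0.1]
opening: 0.11
```

```bash
python3 -c "
from h import *
pieces(tag='v5',names=('offcut_triangle','offcut_strip','offcut_square'))"
```

```text
t 12.1 tcp [-51.   23.5] [0.5377 0.0518 0.062 ]
wrist offcut_triangle [163. 315.] 0.69 [-53.1  72.9]
   mask 0.76 [-64.  55.] [-40.  85.]
wrist offcut_strip [166. 369.] 0.82 [-30.9  71.4]
   mask 0.92 [-44.  59.] [-14.  83.]
   mask 0.58 [ 41. -31.] [ 62. -18.]
scene offcut_triangle [207. 281.] 0.53 [-66.6  18.8]
   mask 0.47 [-78.  14.] [-66.  32.]
scene offcut_strip [208. 297.] 0.62 [-43.6   6.7]
scene offcut_square [269. 355.] 0.67 [  -9.7 -142. ]
   mask 0.78 [ 27. -58.] [ 61. -21.]
```

View pics/v5wrist.png

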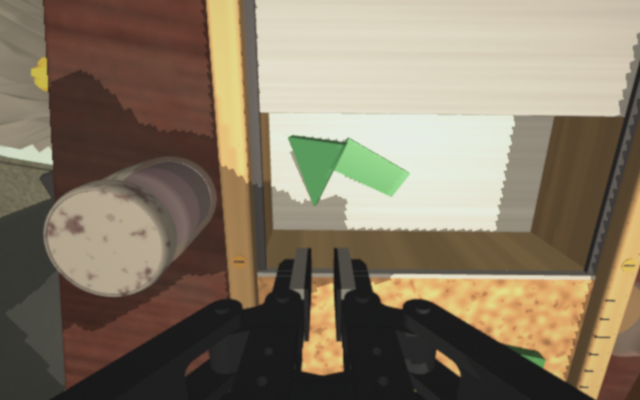

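The triangle is in too, next to the strip. The square is next.

{"name": "send_rows", "arguments": {
  "increments": [10,0,0,32,0,0,0,10,18,-42,32,0,0,0,10,37,-84,32,0,0,0,10,56,-126,32,0,0,0,10,56,-126,32,0,0,0,10,56,-126,10,0,0,0,10,56,-126,0,0,0,0,10,56,-126,0,0,0,0,10,60,-115,0,0,0,0,10,64,-103,0,0,0,0,10,68,-92,0,0,0,0,10,72,-81,0,0,0,0,10,76,-69,0,0,0,0,10,80,-58,0,0,0,0,10,84,-47,0,0,0,0,10,87,-39,0,0,0,0,10,90,-32,0,0,0,0,10,90,-32,0,0,0,0]
}}

```text
time: 14.6
eef_pos: [0.6277, 0.0199, 0.062]
eef_rot: [-0.405, 0.408, -0.578, 0.579]
contact_force: [-0.1, -0.1, -0.1]
opening: 0.116
```

```bash
python3 -c "
from h import *
pieces(tag='v6',names=('offcut_triangle','offcut_strip','offcut_square'))"
```

```text
t 14.6 tcp [44.5 24. ] [0.6277 0.0199 0.062 ]
wrist offcut_triangle [164. 147.] 0.57 [-27.5  73.1]
   mask 0.83 [-38.  55.] [-16.  85.]
wrist offcut_strip [170. 204.] 0.58 [-4.3 70.2]
   mask 0.65 [-19.  59.] [13. 84.]
wrist offcut_square [176. 329.] 0.57 [48.3 67.8]
   mask 0.84 [36. 55.] [63. 81.]
scene offcut_triangle [208. 283.] 0.52 [-65.1  16.2]
   mask 0.55 [-78.  15.] [-50.  36.]
scene offcut_square [194. 336.] 0.53 [26.8  7.3]
```

View pics/v6wrist.png

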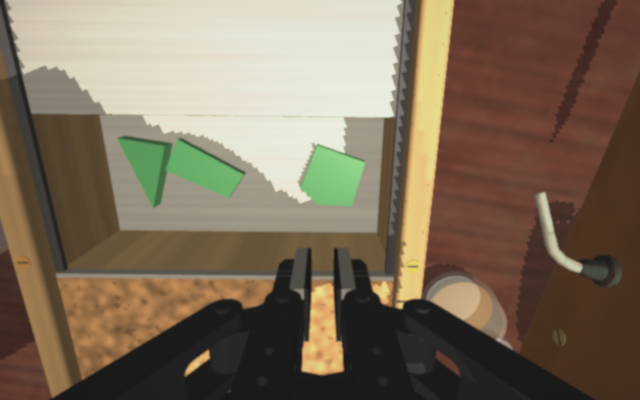

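All three lie flat in the trough. Before closing, I'll check clearance to the jars behind the far end of the board.

```bash
python3 -c "
from h import *
p=arm.capture('scene');save(p,'s7')
for n,rc in dict(redbase=(135,262),redtop=(98,258),darkbase=(124,304),darktop=(92,303),whitebase=(122,349),whitetop=(80,349),yel=(138,234),yelR=(138,243)).items(): print(n,tob(atz(p,rc,0)),'z.08',tob(atz(p,rc,.08)),'z.05',tob(atz(p,rc,.05)))
"
```

```text
redbase [-20.  275.6] z.08 [-42.  184.4] z.05 [-33.8 218.6]
redtop [ 12.5 398.4] z.08 [-13.2 293.3] z.05 [ -3.6 332.7]
darkbase [ 72.4 271.8] z.08 [ 40. 181.] z.05 [ 52.2 215. ]
darktop [112.2 376.4] z.08 [ 75.2 273.9] z.05 [ 89.1 312.3]
whitebase [161.6 237.9] z.08 [119. 151.] z.05 [135.  183.6]
whitetop [225.8 374. ] z.08 [176.  271.7] z.05 [194.7 310.1]
yel [-75.8 290.9] z.08 [-91.5 198. ] z.05 [-85.6 232.9]
yelR [-58.8 283.1] z.08 [-76.5 191.1] z.05 [-69.8 225.6]
```

The jars start about 270 mm along the board's y, so they are clear. I'll go over the lip and push back.

{"name": "send_rows", "arguments": {
  "increments": [10,0,0,48,0,0,0,10,4,44,48,0,0,0,10,8,88,48,0,0,0,10,12,132,48,0,0,0,10,16,175,48,0,0,0,10,16,175,48,0,0,0,10,16,175,48,0,0,0,10,16,175,20,0,0,0,10,16,175,2,0,0,0,10,16,175,2,0,0,0]
}}

```text
time: 16.35
eef_pos: [0.6418, 0.1917, 0.0611]
eef_rot: [-0.402, 0.409, -0.579, 0.579]
contact_force: [0.3, -1.3, -0.0]
opening: 0.115
```

{"name": "send_rows", "arguments": {
  "increments": [10,-4,-11,0,0,0,0,10,-8,-22,0,0,0,0,10,-12,-33,0,0,0,0,10,-16,-44,0,0,0,0,10,-20,-55,0,0,0,0,10,-23,-65,0,0,0,0,10,-26,-72,0,0,0,0,10,-27,-76,0,0,0,0,10,-27,-76,0,0,0,0]
}}

```text
time: 17.25
eef_pos: [0.6148, 0.1151, 0.0612]
eef_rot: [-0.402, 0.409, -0.579, 0.579]
contact_force: [-1.2, -0.3, 0.1]
opening: 0.118
```

{"name": "send_rows", "arguments": {
  "increments": [10,-1,-2,0,0,0,0,10,-1,-2,0,0,0,0]
}}

```text
time: 17.45
eef_pos: [0.6143, 0.1145, 0.0614]
eef_rot: [0.403, -0.408, 0.579, -0.579]
contact_force: [3.3, 6.0, -2.2]
opening: 0.115
```

```bash
python3 -c "
from h import *
s=arm.sense();print(tob(s['eef_pos']),s['contact_force'])
p=arm.capture('scene');cv2.imwrite('pics/s8.png',cv2.resize(p['pixels'][100:320,180:480,::-1],None,fx=2.5,fy=2.5))"
```

```text
[ -0.2 108.5] [ 3.27277136  6.04150802 -2.24261715]
```

View pics/s8.png

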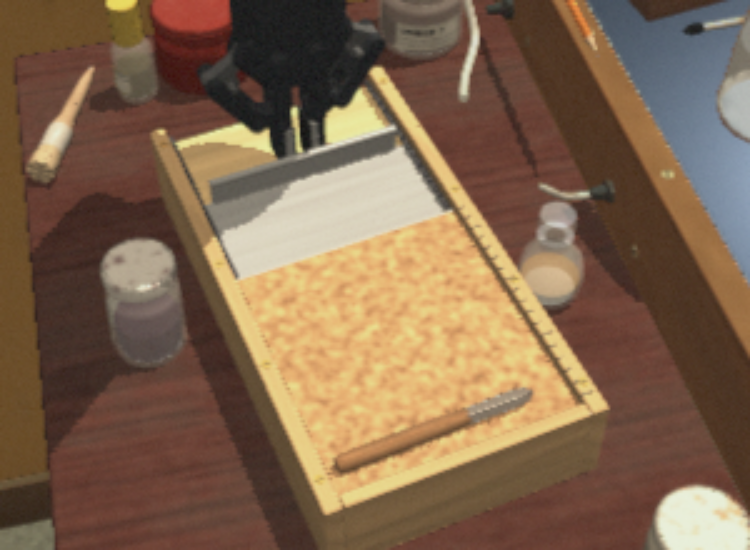

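The cover looks shut and the push force is rising, so it seems to be at its stop. I'll press once more to confirm, then back away.

{"name": "send_rows", "arguments": {
  "increments": [10,-1,-2,0,0,0,0,10,-1,-2,0,0,0,0]
}}

```text
time: 17.7
eef_pos: [0.6142, 0.1144, 0.0615]
eef_rot: [0.405, -0.408, 0.579, -0.578]
contact_force: [4.9, 7.5, -4.4]
opening: 0.118
```

{"name": "send_rows", "arguments": {
  "increments": [10,5,14,0,0,0,0,10,7,19,10,0,0,0,10,7,19,50,0,0,0,10,7,19,100,0,0,0,10,7,19,150,0,0,0,10,7,19,200,0,0,0,10,0,-20,220,0,0,0,10,-20,-70,230,0,0,0,10,-20,-70,230,0,0,0,10,-20,-70,230,0,0,0,10,-20,-70,230,0,0,0]
}}

```text
time: 18.8
eef_pos: [0.5942, 0.0456, 0.2918]
eef_rot: [0.405, -0.408, 0.579, -0.578]
contact_force: [0.6, -0.1, 0.3]
opening: 0.12
```

```bash
python3 -c "
from h import *
pieces(names=('cover_lip','cutter_mid','jar_mid','bottle_mid'),tag='v9')"
```

```text
t 18.8 tcp [ 4.3 36.9] [0.5942 0.0456 0.2918]
wrist cover_lip [111. 319.] 0.75 [ 1.4 96.7]
   mask 0.78 [-72.  26.] [ 72. 100.]
wrist cutter_mid [311. 312.] 0.46 [  -8.5 -145.7]
   mask 0.71 [-74.  23.] [75. 99.]
wrist jar_mid [155. 196.] 0.77 [-141.1   46.1]
   mask 0.9 [-178.   10.] [-105.   70.]
wrist bottle_mid [218. 426.] 0.97 [130.6 -31.8]
   mask 0.83 [102. -58.] [158.   0.]
scene cover_lip [162. 299.] 0.62 [-5.5 92.9]
   mask 0.8 [-82.   1.] [69. 95.]
scene cutter_mid [269. 352.] 0.67 [ -14.3 -141.8]
   mask 0.81 [ -76. -154.] [  50. -139.]
scene jar_mid [223. 238.] 0.97 [-140.2   35.3]
   mask 0.68 [-168.  -15.] [-108.   99.]
scene bottle_mid [198. 401.] 0.92 [134.9 -28.3]
   mask 0.98 [102. -78.] [164.   9.]
```

View pics/v9wrist.png

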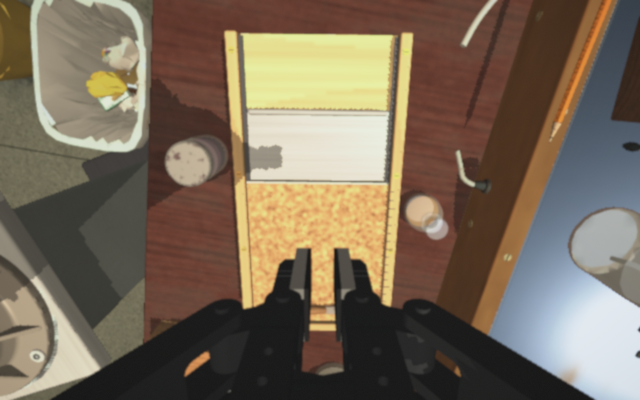

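The cover is shut: the lip is at 96.7 mm now against 96.9 mm at the start, and it held still against 9 N. The cutter, jar and bottle haven't visibly moved, and the tool is clear, so I'm handing in.

```bash
python3 -c "
from h import *
print(arm.hand_in())"
```

```text
the job is handed in; nothing more can be done
None
```

The board is cleared and handed in at about 19 s of the 61 s allowed; the hand-in reports no verdict. I pushed the cover open to its stop, swept the strip, triangle and square one at a time into the trough, then pushed the cover shut from behind the lip.

- **Cover:** the last wrist view puts the lip at 96.7 mm along the board, against 96.9 mm at the start. It did not move further when pushed with about 9 N.
- **Offcuts:** all three lay flat in the trough in the last picture before closing. I could not see them once the cover was shut.
- **Cutter, jar and bottle:** by the wrist camera they are within about 5 mm of where they started, which is within the measurement error.
- **Disagreements:** the scene camera put the lip about 4 mm lower along the board than the wrist camera. The networks mislabelled some things, such as a wrist mask for the cutter that fell on the cover. I went by the pictures and the contact force in those cases.

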